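Complete the collet tray

ROBOT

A 6-joint arm with a two-finger parallel gripper is mounted at the origin on the work surface. World frame = base frame: x ahead of the robot, y to its left, z up, the work surface at z = 0. Lengths are in mm, angles in rad, forces in N, time in s.
With the tool pointing down it reaches from about 275 to 1000 mm from the base axis. Payload 8.4 kg.
Tool frame: the origin (TCP) lies at the very end of the fingers, on their centre line; the grasp point (between the pads) lies behind it (r.grip_point_offset is the x of the grasp point in the tool frame, in mm); x points along the fingers, z is the direction in which the jaws open and shut, and the axes are right-handed (so a half turn about x gives the same grasp; the last joint's range is limited). The gripper opens to 85 mm and grips with 20 to 120 N. Pads are 22 mm wide; open, the fingers measure 114 mm over their backs; the gripper's body (76 mm by 85 mm) begins 54 mm behind the grasp point. The pads swing forward as they close: fully open they stand 13 mm farther back than shut.
Start: joints at [-1.243, 0.353, 1.633, -0, 1.155, -0.002], TCP at [202.407, -591.32, 231.281] pointing down, gripper open.
Joint ranges: [-2.63, 2.63], [-0.92, 2.1], [0.06, 2.66], [-1.3, 4.44], [0, 2.69], [-3.02, 3.02]. Speed limits (rad/s): [2.22, 2.22, 2.79, 3.14, 3.14, 3.14].

INTERFACE

Orientations are given as [roll, pitch, yaw] about the fixed x, y, z axes, in that order (R = Rz(yaw) Ry(pitch) Rx(roll)).
In Python, from rig import r, vision, order gives the robot as it stands. The module is installed in compiled form; this text tells all that it offers.
- The arm moves only by the tool step_arm, never from a script. Its argument "rows" is a list of rows, each a list of 7 numbers: the shift along the world's x, y, z in mm, then the turn, a rotation vector about the world's x, y, z in rad, then the finger opening in mm, from 0 to 85.4. A call has exactly 8 rows; each row is the pose to reach, as a shift and turn from the pose measured when the call began; what a row does not reach only later rows make up. A row lasts 1/8 s, in which the tool goes at most 62.5 mm and 10.7 degrees, less where a joint would pass 70% of its speed; a pose out of reach is approached as far as the arm can. A call with a gripper value outside its range is refused whole. The fingers move at their own pace and stop on an object; "force" is the grip in N (left out, the last holds). Time passes only in rows, so rows that repeat a pose let the fingers close, or fill a call up. It gives the time, the measured TCP pose, the force and the opening at its end, in the units of the state.
- r.sense(): the state, without advancing time (a new reading comes with each control period).
- vision.grab_frame(name): name is "scene" or "top"; returns (picture, depth): 400x640x3 uint8, red, green, blue; 400x640 float32, mm along the optical axis (not along the pixel's ray), 0 where there is no reading.
- vision.camera_info(name): a dict with "K" (3x3 intrinsics, pixels), "distortion" ([k1, k2, p1, p2, k3] as OpenCV has them; the pictures are not rectified), "origin" and "attitude" of the camera in the world. Camera axes: x right, y down, z forward; pixel columns grow to the right and rows downward; lengths in mm; the calibration is good to about 2 mm. A picture is of the moment at which its call begins. camera_info takes no time and is no camera call.
- order.sign_off(): hands the job in, once; it reports no verdict.
The state is a dict: "clock": time; "qpos": joint angles; "qvel": joint speeds; "joint_efforts": joint torques, N m; "eef_pos": TCP position; "tcp_rot": TCP orientation; "contact_force": force on the tool from outside, world axes, zero at the start; "wrist_torque": the same for the moment, N m; "opening": opening from 0.0 (shut) to 1.0 (fully open).
Only numpy, scipy, OpenCV 4.12 (cv2) and the standard library are available. Lean on these libraries where they do the work, as an engineer would, in place of code of your own. Each camera call takes 0.05 s, during which the arm holds its last target.

TASK

The wooden collet tray on the workbench has three pockets, and only one of them holds a spring collet. Take the two spare collets that stand among the other parts on the bench and stand one, slotted face up, on the floor of each empty pocket, then let go. Leave the collet that is already in the tray in its pocket.

Things in the scene. Friction and masses are not known exactly. Their poses are not given: they have to be found in the camera images.
- tray: fixed wooden block 250 (x) x 90 (y) x 30 mm high, lying at a varying yaw. Origin: centre of its underside, on the bench top. Three round pockets in a row, centres at its x = -75, 0, +75 mm, y = 0, each 52 mm across, 22 mm deep; their floor is 8 mm above the bench. The seated collet fills any one of them; the two empty ones show a grey felt disc as floor. Collets in it stand 32 mm proud.
- seated: steel spring collet, a round plug 54 mm tall, 0.12 to 0.25 kg: foot 26 mm across, 32 mm at 22 mm up, straight and 36 mm across from 28 to 50 mm up (grip there); top face with dark bore and slots. Origin: centre of its foot, z up its axis. It stands in one of the tray's three pockets.
- spare_1: steel spring collet, a round plug 54 mm tall, 0.12 to 0.25 kg: foot 26 mm across, 32 mm at 22 mm up, straight and 36 mm across from 28 to 50 mm up (grip there); top face with dark bore and slots. Origin: centre of its foot, z up its axis. Stands on the bench beside the tray; other parts, up to 58 mm tall, at least 30 mm from its side.
- spare_2: the second spare, the same as spare_1. The other parts on the bench are not collets: a plain straight pin 20 mm thick, a low wide clamping nut, a hexagon bolt on its head, an open bush.

How it is judged:
By the outcome, as a careful person would: the job done as asked, in the order asked, and still so for the second after the job is handed in, with the robot touching nothing.
It also fails if it takes over 51 s, if anything falls off the work surface, if the arm or the gripper's body presses on something with over 40 N, if the wrist force passes 120 N, or if a joint passes its speed limit or range.

## Working session

There is one attempt and no reset: what is moved stays moved. The work goes in short steps, Python scripts to look and compute and a tool call to move; the robot and the scene stay as the last step left them, time stands still between calls to the robot, and variables do not carry over. Pictures are saved under pics/ and viewed, and the job is handed in when it is done.

Besides the shell and the picture viewer there is one more tool, called as name([rows], argument=value, ...), one row to a line, values as JSON. step_arm: Moves the arm, as the interface text tells. Its arguments: {"type":"object","properties":{"rows":{"type":"array"},"force":{"type":"number"}},"required":["rows"]}

```bash
mkdir -p pics
python3 - <<'E'
from rig import r,vision,order
import cv2,numpy as np
print(r.sense(), r.grip_point_offset)
for n in("scene","top"):
    p,d=vision.grab_frame(n); cv2.imwrite(f"pics/{n}0.png",p[:,:,::-1]); np.savez(f"{n}0.npz",p=p,d=d)
    print(n,vision.camera_info(n))
E
```

```text
{'clock': 0.0, 'qpos': array([-1.24338562e+00,  3.53629819e-01,  1.63412927e+00,  2.22360898e-05,
        1.15519273e+00, -2.40147792e-03]), 'qvel': array([ 1.63276712e-03, -4.50077661e-04, -3.91305919e-04,  2.16291947e-03,
        1.19821263e-03,  4.38393058e-05]), 'joint_efforts': array([-2.50031364e-03, -6.05258989e+01, -3.42066622e+01, -4.40359872e-04,
        9.33135976e-03,  1.67020232e-05]), 'eef_pos': array([ 202.27053298, -590.86785983,  230.57520555]), 'tcp_rot': array([3.12423392, 1.569437  , 1.88324079]), 'contact_force': array([ 0.28934617, -0.28710081,  0.60589298]), 'wrist_torque': array([ 0.01386997,  0.00822851, -0.02151004]), 'opening': 1.000278918548112} -18.700000000000003
scene {'K': array([[374.83398033,   0.        , 318.51726415],
       [  0.        , 374.83398033, 203.56937345],
       [  0.        ,   0.        ,   1.        ]]), 'distortion': array([-0.01250886,  0.        ,  0.        ,  0.        ,  0.        ]), 'origin': array([ 876.94541048, -592.91175611,  420.60494766]), 'attitude': array([-2.09530679, -0.01794886,  0.53932181])}
top {'K': array([[478.39082078,   0.        , 317.06028817],
       [  0.        , 478.39082078, 200.47450413],
       [  0.        ,   0.        ,   1.        ]]), 'distortion': array([0.00168091, 0.        , 0.        , 0.        , 0.        ]), 'origin': array([465.1140174 , -54.19713777, 843.24457293]), 'attitude': array([-3.04477826,  0.01924996, -1.56802946])}
```

View pics/top0.png

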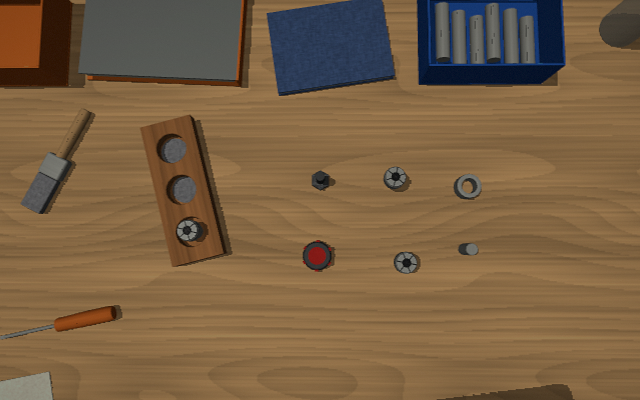

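View pics/scene0.png

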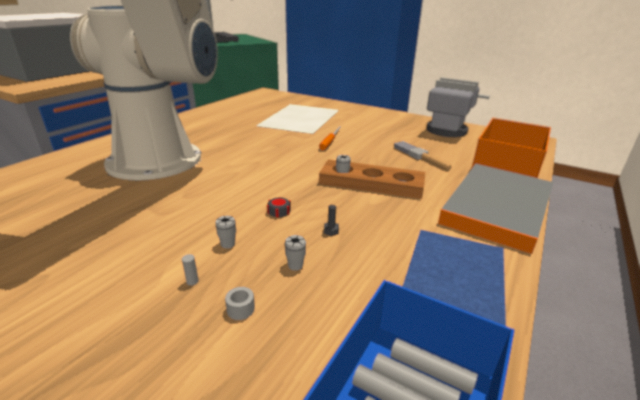

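The top view shows the spare collets at about (396,177) and (406,262). The empty pockets are at (172,149) and (182,190), and the seated collet is at (187,230). Next I'll measure their positions.

```bash
cat > h.py <<'E'
import cv2,numpy as np
from scipy.spatial.transform import Rotation as Ro
from rig import r,vision,order
def cam(n):
    c=vision.camera_info(n); return c['K'],c['distortion'],c['origin'],Ro.from_euler('xyz',c['attitude']).as_matrix()
def ray(n,uv,z):
    K,D,o,R=cam(n); q=cv2.undistortPoints(np.array([[uv]],float),K,D)[0,0]; d=R@np.array([q[0],q[1],1]); return o+d*(z-o[2])/d[2]
def pt(n,uv,dep):
    K,D,o,R=cam(n); q=cv2.undistortPoints(np.array([[uv]],float),K,D)[0,0]; return o+R@np.array([q[0],q[1],1])*dep
def cloud(n,d):
    K,D,o,R=cam(n); H,W=d.shape; u,v=np.meshgrid(np.arange(W),np.arange(H)); 
    q=cv2.undistortPoints(np.stack([u,v],-1).reshape(-1,1,2).astype(float),K,D).reshape(-1,2)
    P=np.c_[q,np.ones(len(q))]*d.reshape(-1,1); P=P@R.T+o; P[d.reshape(-1)==0]=np.nan
    return P.reshape(H,W,3)
def proj(n,X):
    K,D,o,R=cam(n); return cv2.projectPoints(np.atleast_2d((np.asarray(X)-o)@R).astype(float),np.zeros(3),np.zeros(3),K,D)[0][:,0]
E
python3 - <<'E'
from h import *
for n in("top","scene"):
    f=np.load(n+'0.npz'); P=cloud(n,f['d'])
    z=P[:,:,2]
    print(n,'bench z',np.nanmedian(z[300:330,250:450]) if n=='top' else np.nanmedian(z[300:340,60:150]))
    for lo,hi,name in((46,66,'collets/parts'),(22,36,'tray'),(12,44,'low')):
        m=((z>lo)&(z<hi)&(P[:,:,0]>250)&(P[:,:,0]<680)&(np.abs(P[:,:,1]+50)<420)).astype(np.uint8)
        k,l,s,c=cv2.connectedComponentsWithStats(m)
        for i in range(1,k):
            if s[i,4]>25:
                q=P[l==i]; b=(q.min(0)+q.max(0))/2
                print(name,c[i].round(1),s[i,4],'mean',q.mean(0).round(1),'mid',b.round(1),'size',np.ptp(q,axis=0).round(1))
E
```

```text
top bench z -0.7049264701502125
collets/parts [395.3 176.8] 359 mean [ 581.5 -168.8   52.7] mid [ 581.7 -169.5   51.6] size [33.9 35.3  9.7]
collets/parts [320.1 176.3] 74 mean [581.8 -43.7  56.3] mid [582.  -43.5  53.9] size [14.4 13.5 13.9]
collets/parts [188.5 230. ] 391 mean [492.2 172.3  60. ] mid [492.3 174.1  55.3] size [33.  35.  18.1]
collets/parts [471.8 248.8] 116 mean [ 462.7 -292.9   49.2] mid [ 463.2 -292.7   49.3] size [18.  18.5  5.8]
collets/parts [406.  262.4] 375 mean [ 440.4 -184.3   52.9] mid [ 440.1 -185.2   51.4] size [34.3 36.1 10.1]
tray [181.8 192.7] 5435 mean [558.1 194.9  28.8] mid [556.  196.2  27.8] size [248.  150.6  11.5]
tray [468.9 185.5] 300 mean [ 570.3 -297.9   26.7] mid [ 570.4 -298.4   26.9] size [40.  41.1  9.4]
tray [317.  255.5] 484 mean [450.6 -38.3  23.7] mid [450.6 -38.3  25. ] size [49.1 47.7  6. ]
tray [464.1 248.3] 28 mean [ 463.5 -286.    29.4] mid [ 463.2 -287.5   29. ] size [18.4  7.8 13.7]
tray [ 93.  316.8] 305 mean [346.2 341.1  24.3] mid [344.8 340.9  25.5] size [28.8 58.2  7.1]
low [182.3 192.2] 5767 mean [558.9 194.3  28.1] mid
[... 2120 characters left out ...]
size [31.3 63.5 13.4]
low [371.2 175.6] 2015 mean [569.5 182.6  25.8] mid [557.8 193.3  27.8] size [244.1 151.2  31.6]
low [278.4 204.5] 313 mean [459.  -45.7  21. ] mid [454.6 -41.5  18.7] size [54.1 48.1 13. ]
low [331.5 222.3] 156 mean [589.2 -49.1  23.5] mid [585.7 -45.5  27.8] size [32.3 30.1 31.6]
low [226.3 234.6] 250 mean [ 452.9 -195.7   29.6] mid [ 446.9 -190.5   28. ] size [31.  30.1 31.9]
low [295.1 256.2] 268 mean [ 593.4 -181.6   29.7] mid [ 588.6 -176.6   28. ] size [31.  25.4 31.8]
low [189.8 270.6] 210 mean [ 471.6 -299.3   28. ] mid [ 469.1 -295.2   28. ] size [16.6 19.8 31.9]
low [239.2 300. ] 591 mean [ 576.7 -303.1   22.9] mid [ 574.4 -300.7   20.5] size [41.7 42.4 16.9]
```

Run:
```python
import cv2
p=cv2.imread('pics/top0.png'); 
cv2.imwrite('pics/topc.png',cv2.resize(p[100:280,125:245],None,fx=3.3,fy=3.3,interpolation=cv2.INTER_CUBIC))
cv2.imwrite('pics/tops.png',cv2.resize(p[150:290,290:500],None,fx=3.8,fy=3.8,interpolation=cv2.INTER_CUBIC))
```

```text
(no output)
```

View pics/topc.png

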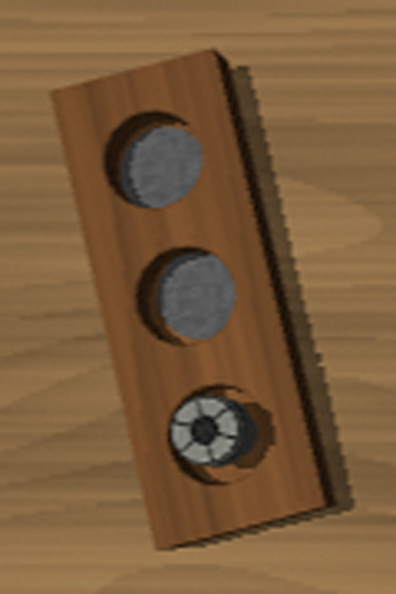

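View pics/tops.png

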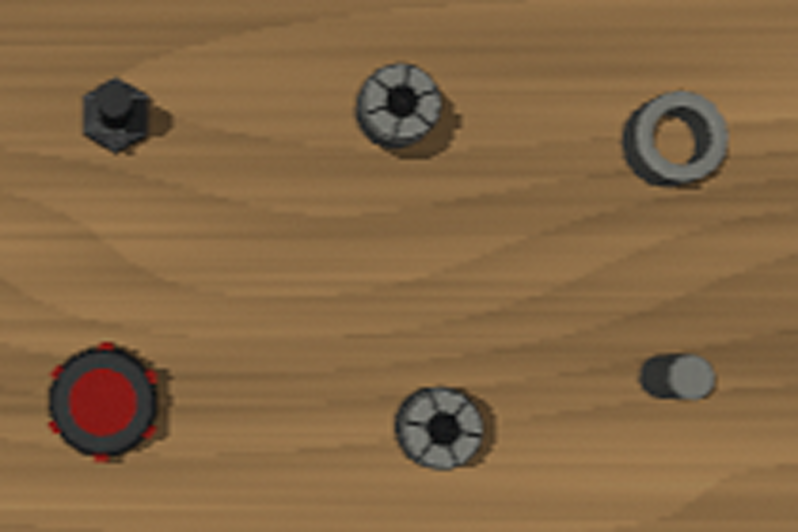

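Run:
```python
from h import *
f=np.load('top0.npz'); P=cloud('top',f['d'])
for n in('top','scene'):
    f=np.load(n+'0.npz'); P=cloud(n,f['d'])
    z=P[:,:,2]
    m=((z>25)&(z<36)&(P[:,:,0]>380)&(P[:,:,0]<720)&(P[:,:,1]>80)&(P[:,:,1]<300)).astype(np.uint8)
    k,l,s,c=cv2.connectedComponentsWithStats(m); i=1+s[1:,4].argmax(); m=(l==i)
    cs,h=cv2.findContours(m.astype(np.uint8),cv2.RETR_CCOMP,cv2.CHAIN_APPROX_NONE)
    for cc,hh in zip(cs,h[0]):
        if len(cc)<20: continue
        X=np.array([ray(n,c0[0],29.5) for c0 in cc])[:,:2].astype(np.float32)
        if hh[3]<0: print(n,'outer',cv2.minAreaRect(X))
        else: print(n,'hole',cv2.fitEllipse(X))
T=Ro.from_euler('xyz',r.sense()['tcp_rot']).as_matrix(); print(T.round(3))
```

```text
top outer ((563.6099853515625, 195.39181518554688), (249.80825805664062, 91.10836791992188), 14.924359321594238)
top hole ((490.99322509765625, 175.94496154785156), (52.378578186035156, 52.93148422241211), 88.95806121826172)
top hole ((563.2108154296875, 195.1541748046875), (51.645015716552734, 53.10548782348633), 69.4098129272461)
top hole ((635.3836059570312, 214.51583862304688), (52.115440368652344, 53.13212203979492), 62.28369903564453)
scene outer ((568.514404296875, 190.1652374267578), (250.1983184814453, 100.50303649902344), 15.139129638671875)
scene hole ((641.1206665039062, 209.43980407714844), (48.578033447265625, 52.254302978515625), 103.70362854003906)
scene hole ((569.25, 190.13865661621094), (49.637123107910156, 51.59786605834961), 122.87654876708984)
[[-0.     0.946  0.324]
 [ 0.001  0.324 -0.946]
 [-1.     0.    -0.001]]
```

step_arm([
  [60, 65, -10, 0, 0, -0.069, 85],
  [105, 115, -20, 0, 0, -0.069, 85],
  [145, 160, -30, 0, 0, -0.069, 85],
  [185, 203, -40, 0, 0, -0.069, 85],
  [225, 247, -50, 0, 0, -0.069, 85],
  [265, 291, -60, 0, 0, -0.069, 85],
  [305, 335, -60, 0, 0, -0.069, 85],
  [340, 375, -60, 0, 0, -0.069, 85],
])

```text
clock: 1.1
eef_pos: [536.0, -222.2, 170.3]
tcp_rot: [-2.772, 1.569, 2.201]
contact_force: [1.0, -1.5, 0.5]
opening: 0.996
```

Run:
```python
from h import *
s=r.sense(); print(s['clock'],s['eef_pos'],s['qpos'],s['contact_force'])
print(Ro.from_euler('xyz',s['tcp_rot']).as_matrix().round(3))
```

```text
1.1 [ 535.95342046 -222.23210467  170.2611084 ] [-3.96196320e-01  3.50395280e-01  1.78684056e+00  1.08445450e-03
  1.00587109e+00  9.13222668e-01] [ 0.98423388 -1.52322668  0.46901984]
[[-0.001  0.966  0.258]
 [ 0.001  0.258 -0.966]
 [-1.    -0.001 -0.002]]
```

step_arm([
  [20, 21, -20, 0, 0, 0, 85],
  [36, 38, -45, 0, 0, 0, 85],
  [48, 50.5, -75, 0, 0, 0, 85],
  [48, 50.5, -80, 0, 0, 0, 85],
  [48, 50.5, -80, 0, 0, 0, 85],
  [48, 50.5, -80, 0, 0, 0, 85],
  [48, 50.5, -80, 0, 0, 0, 85],
  [48, 50.5, -80, 0, 0, 0, 85],
])

```text
clock: 2.1
eef_pos: [584.1, -172.2, 90.9]
tcp_rot: [2.96, 1.57, 1.65]
contact_force: [1.1, 0.3, -0.2]
opening: 0.994
```

Run:
```python
from h import *
s=r.sense(); print(s['clock'],s['eef_pos'])
for n in("scene","top"):
    p,d=vision.grab_frame(n); np.savez(f"{n}1.npz",p=p,d=d)
    e=s['eef_pos']; print(n,proj(n,e),proj(n,e+[0,0,13]))
    u,v=proj(n,e)[0].astype(int)
    p=p[:,:,::-1].copy(); x0=max(u-100,0);y0=max(v-75,0)
    cv2.imwrite(f"pics/{n}1.png",cv2.resize(p[y0:y0+150,x0:x0+200],None,fx=4,fy=4)); print(x0,y0)
```

```text
2.1 [ 584.08856794 -172.15728438   90.92901081]
scene [[293.14573865 221.24478117]] [[293.01601232 214.41931642]]
193 146
top [[400.86130669 171.68541435]] [[402.15611975 170.37847507]]
300 96
```

View pics/scene1.png

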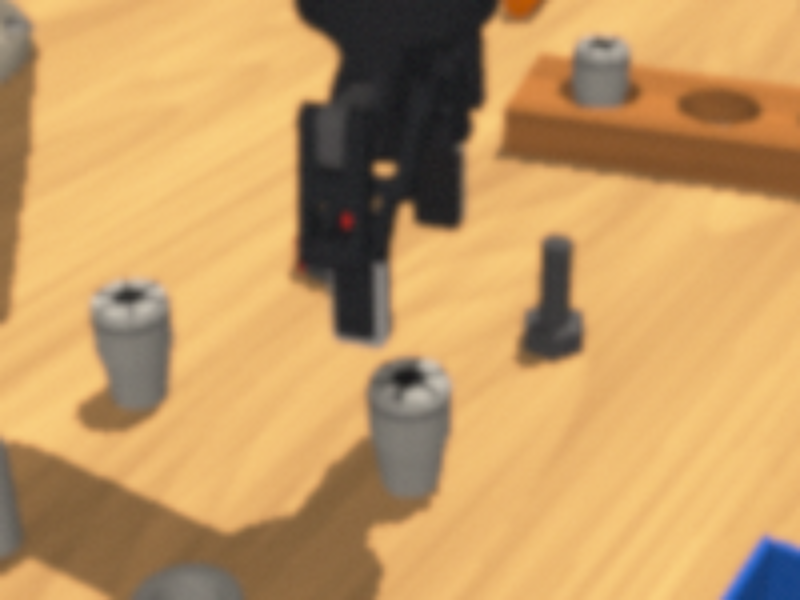

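View pics/top1.png

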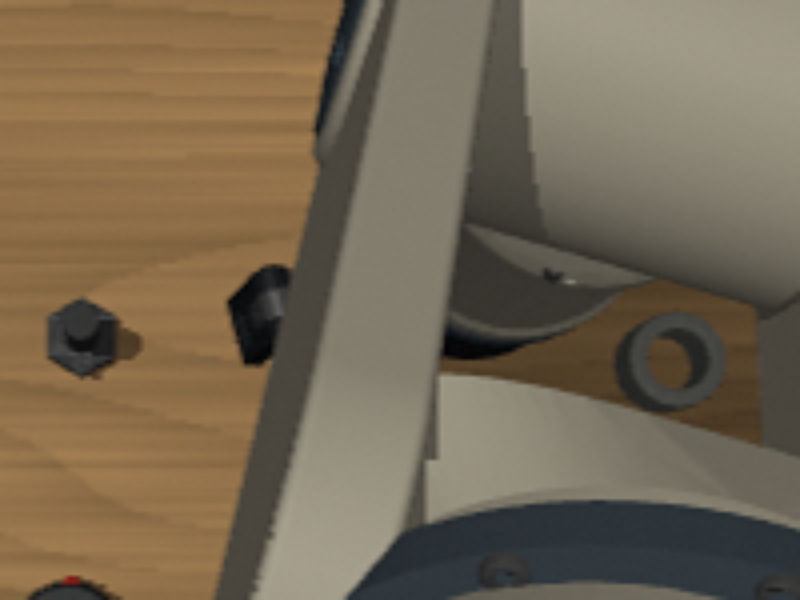

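Run:
```python
from h import *
e=r.sense()['eef_pos']; j=np.array([-.258,.966,0])
for t in (42.5,57,-42.5,-57):
    for w in (-11,11):
        X=e+j*t+[0.966*w,.258*w,13]; print(t,w,proj('top',X)[0].round(1),proj('scene',X)[0].round(1))
print('A scene',ray('scene',(295,241.3),54),'A top',ray('top',(396,176.5),54))
for n in('scene','top'):
    f=np.load(n+'1.npz'); P=cloud(n,f['d'])
    sl=P[195:215,355:372] if n=='top' else P[180:232,275:310]
    f0=np.load(n+'1.npz')['p']; 
    z=P[...,2]; m=(z>95)&(z<112)&(abs(P[...,0]-e[0])<70)&(abs(P[...,1]-e[1])<90)
    ys,xs=np.nonzero(m); print(n,m.sum())
    k,l,s,c=cv2.connectedComponentsWithStats(m.astype(np.uint8))
    for i in range(1,k):
        if s[i,4]>10: q=P[l==i]; print(c[i],s[i],q.min(0).round(1),q.max(0).round(1), ((q-e)@j).min(),((q-e)@j).max(),((q-e)@[.966,.258,0]).min(),((q-e)@[.966,.258,0]).max())
```

```text
42.5 -11 [377.5 184.2] [295.2 201. ]
42.5 11 [373.8 170.7] [307.5 202.9]
57 -11 [368.5 186.6] [297.9 197. ]
57 11 [364.8 173. ] [310.1 198.9]
-42.5 -11 [430.3 170.2] [276.9 227.4]
-42.5 11 [426.4 156.7] [290.6 229.8]
-57 -11 [439.3 167.8] [273.3 232.6]
-57 11 [435.3 154.4] [287.3 235.1]
A scene [ 588.49521895 -174.2194893    54.        ] A top [ 581.85163324 -169.78807532   54.        ]
scene 97
[302.08928571 200.32142857] [296 198  13   6  56] [ 564.5 -136.   103.2] [ 585.2 -127.5  112. ] 38.42358992524006 43.347218899763064 -9.143421726832878 12.203182199051476
[283.48780488 230.26829268] [276 228  15   5  41] [ 588.7 -227.6  103.3] [ 609.1 -215.2  111.5] -56.588929431744795 -48.03459889378891 -8.9033703478631 12.110391251667895
top 0
```

step_arm([
  [1.5, -1.5, -20, 0, 0, 0, 85],
  [1.5, -1.5, -42, 0, 0, 0, 85],
  [1.5, -1.5, -58, 0, 0, 0, 85],
  [1.5, -1.5, -66, 0, 0, 0, 85],
  [1.5, -1.5, -66, 0, 0, 0, 85],
  [1.5, -1.5, -66, 0, 0, 0, 60],
  [1.5, -1.5, -66, 0, 0, 0, 45],
  [1.5, -1.5, -66, 0, 0, 0, 40],
], force=40)

```text
clock: 3.2
eef_pos: [585.8, -173.5, 25.2]
tcp_rot: [2.663, 1.57, 1.352]
contact_force: [1.3, 0.9, -0.9]
opening: 0.47
```

step_arm([
  [0, 0, 0, 0, 0, 0, 30],
  [0, 0, 0, 0, 0, 0, 20],
  [0, 0, 0, 0, 0, 0, 20],
  [0, 0, 0, 0, 0, 0, 20],
  [0, 0, 0, 0, 0, 0, 20],
  [0, 0, 0, 0, 0, 0, 20],
  [0, 0, 0, 0, 0, 0, 20],
  [0, 0, 0, 0, 0, 0, 20],
], force=50)

```text
clock: 4.2
eef_pos: [585.9, -173.5, 25.3]
tcp_rot: [2.423, 1.57, 1.113]
contact_force: [-1.1, 0.9, 5.1]
opening: 0.41
```

Run:
```python
from h import *
s=r.sense(); print(s['clock'],s['eef_pos'],s['opening']*85.4,s['contact_force'])
n='scene'
p,d=vision.grab_frame(n); np.savez("scene2.npz",p=p,d=d); cv2.imwrite("pics/scene2.png",cv2.resize(p[146:296,193:393,::-1],None,fx=4,fy=4))
```

```text
4.2 [ 585.93522931 -173.52385688   25.28802328] 35.02267256333821 [-1.05719722  0.91512568  5.05809631]
```

View pics/scene2.png

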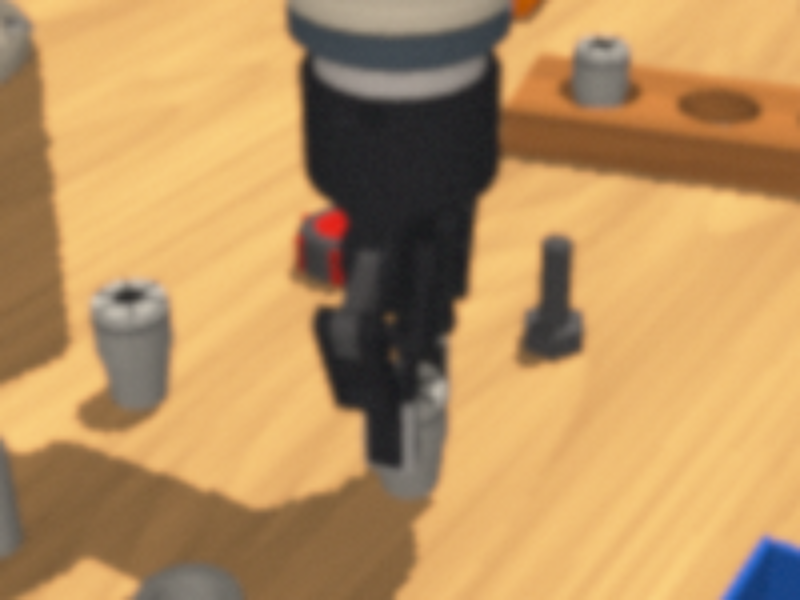

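step_arm([
  [0, 0, 15, 0, 0, 0, 20],
  [0, 0, 40, 0, 0, 0, 20],
  [0, 0, 65, 0, 0, 0, 20],
  [0, 0, 80, 0, 0, 0, 20],
  [3, 20, 90, 0, 0, 0, 20],
  [8, 50, 95, 0, 0, 0, 20],
  [13, 85, 95, 0, 0, 0, 20],
  [18, 120, 95, 0, 0, 0, 20],
])

```text
clock: 5.25
eef_pos: [603.6, -51.4, 120.0]
tcp_rot: [-3.124, 1.569, 1.849]
contact_force: [1.5, -0.2, -0.9]
opening: 0.413
```

step_arm([
  [5, 40, 0, 0, 0, 0, 20],
  [11, 80, 0, 0, 0, 0, 20],
  [17, 120, 0, 0, 0, 0, 20],
  [23, 160, 0, 0, 0, 0, 20],
  [28, 195, 0, 0, 0, 0, 20],
  [32, 222, 0, 0, 0, 0, 20],
  [35, 245, 0, 0, 0, 0, 20],
  [36, 258, 0, 0, 0, 0, 20],
])

```text
clock: 6.25
eef_pos: [639.2, 208.2, 119.8]
tcp_rot: [-2.784, 1.569, 2.189]
contact_force: [-0.3, -0.3, -1.7]
opening: 0.41
```

Run:
```python
from h import *
s=r.sense(); print(s['clock'],s['eef_pos'],s['opening']*85.4,s['contact_force'],s['qpos'])
print(Ro.from_euler('xyz',s['tcp_rot']).as_matrix().round(3))
n='scene'
p,d=vision.grab_frame(n); np.savez("scene3.npz",p=p,d=d); cv2.imwrite("pics/scene3.png",cv2.resize(p[70:220,290:490,::-1],None,fx=4,fy=4))
```

```text
6.25 [639.19259485 208.16671799 119.75851286] 35.04193426358032 [-0.27784623 -0.27799729 -1.65700885] [0.31186358 0.53734322 1.61282183 0.00174362 0.99189069 1.62019643]
[[-0.001  0.966  0.259]
 [ 0.001  0.259 -0.966]
 [-1.    -0.001 -0.001]]
```

View pics/scene3.png

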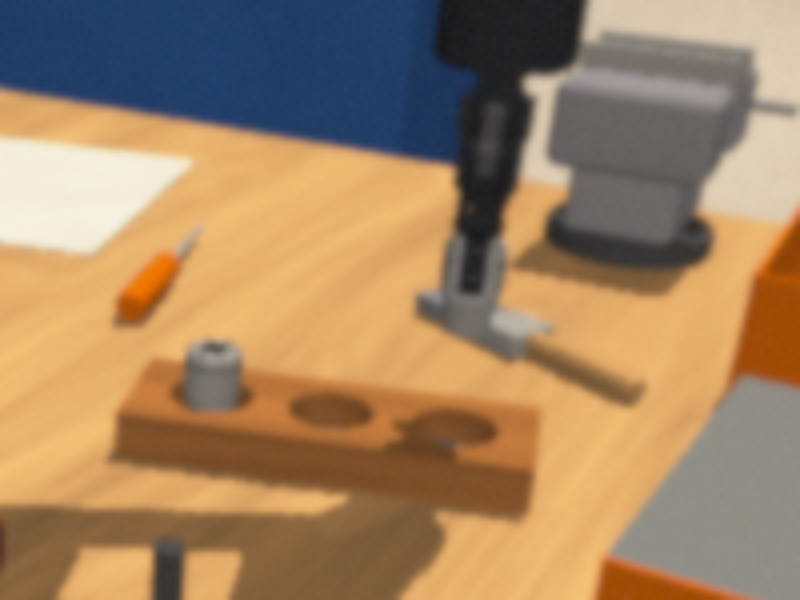

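Run:
```python
from h import *
e=r.sense()['eef_pos']
print('foot pred',proj('scene',e+[0,0,-25.3]), 'pocket at tcp xy z30',proj('scene',[e[0],e[1],30]),'mine',proj('scene',[639.5,210.5,30]),proj('scene',[641.1,209.4,30]))
f=np.load('scene3.npz')['d']; P=cloud('scene',f); z=P[...,2]
m=(z>97)&(z<122)&(abs(P[...,0]-e[0])<30)&(abs(P[...,1]-e[1])<40)
q=P[m]; ax=np.array([.966,.258,0]); t=(q-e); print(m.sum(),'front pts',q.mean(0),q.min(0),q.max(0)); v,u=np.nonzero(m); print(u.min(),u.max(),v.min(),v.max())
# algebraic circle fit per height
for lo in (97,104,111):
    qq=q[(q[:,2]>lo)&(q[:,2]<lo+7)]; A=np.c_[2*qq[:,:2],np.ones(len(qq))]; 
    s=np.linalg.lstsq(A,(qq[:,:2]**2).sum(1),rcond=None)[0]; print(lo,len(qq),s[:2],np.sqrt(s[2]+s[0]**2+s[1]**2))
```

```text
foot pred [[405.88462283 151.56281915]] pocket at tcp xy z30 [[402.27812195 176.71315317]] mine [[402.53648891 176.5030474 ]] [[403.01518933 176.83132825]]
104 front pts [643.35709632 196.89314859 109.15814754] [625.4722403  182.6106969   97.17555207] [656.01457421 208.14728104 121.97024319]
400 414 141 152
97 30 [640.34477958 207.86026103] 11.95146903122082
104 31 [640.37501638 207.49795143] 13.134423048715158
111 29 [640.24847753 206.58487138] 14.151467672456898
```

step_arm([
  [0.5, 2, -15, 0, 0, 0, 20],
  [0.5, 2, -35, 0, 0, 0, 20],
  [0.5, 2, -52, 0, 0, 0, 20],
  [0.5, 2, -66, 0, 0, 0, 20],
  [0.5, 2, -75, 0, 0, 0, 20],
  [0.5, 2, -80, 0, 0, 0, 20],
  [0.5, 2, -83, 0, 0, 0, 20],
  [0.5, 2, -85, 0, 0, 0, 20],
])

```text
clock: 7.3
eef_pos: [640.2, 211.2, 35.1]
tcp_rot: [2.8, 1.569, 1.49]
contact_force: [0.7, 0.8, -0.4]
opening: 0.414
```

Run:
```python
from h import *
s=r.sense(); print(s['clock'],s['eef_pos'],s['opening']*85.4,s['contact_force'])
n='scene'
p,d=vision.grab_frame(n); np.savez("scene4.npz",p=p,d=d); cv2.imwrite("pics/scene4.png",cv2.resize(p[110:220,310:460,::-1],None,fx=5,fy=5))
```

```text
7.3 [640.17543511 211.17717191  35.14544003] 35.32547355749868 [ 0.73177522  0.75282899 -0.36364915]
```

View pics/scene4.png

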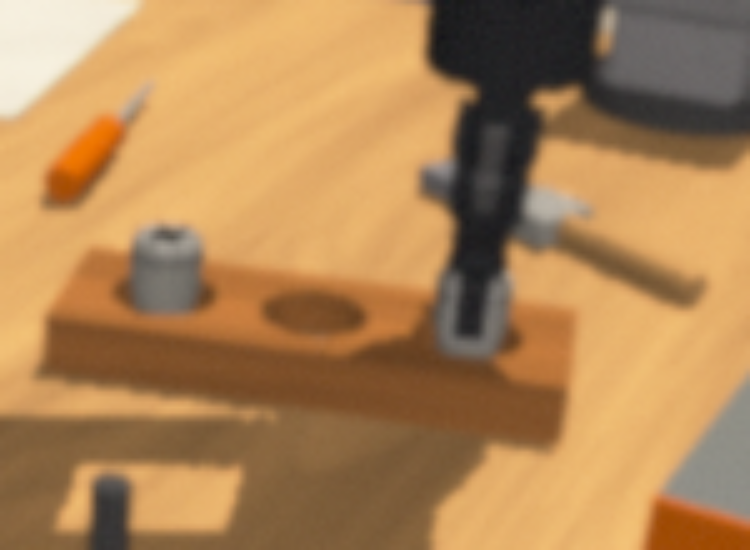

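step_arm([
  [0, 0, -0.7, 0, 0, 0, 20],
  [0, 0, -1.3, 0, 0, 0, 20],
  [0, 0, -1.7, 0, 0, 0, 20],
  [0, 0, -1.7, 0, 0, 0, 20],
  [0, 0, -1.7, 0, 0, 0, 20],
  [0, 0, -1.7, 0, 0, 0, 20],
  [0, 0, -1.7, 0, 0, 0, 20],
  [0, 0, -1.7, 0, 0, 0, 20],
])

```text
clock: 8.35
eef_pos: [640.2, 211.2, 33.4]
tcp_rot: [2.755, 1.569, 1.445]
contact_force: [-0.8, 0.1, 2.1]
opening: 0.411
```

step_arm([
  [0, 0, 0, 0, 0, 0, 37],
  [0, 0, 0, 0, 0, 0, 39],
  [0, 0, 0, 0, 0, 0, 42],
  [0, 0, 0, 0, 0, 0, 48],
  [0, 0, 0, 0, 0, 0, 56],
  [0, 0, 0, 0, 0, 0, 64],
  [0, 0, 0, 0, 0, 0, 70],
  [0, 0, 0, 0, 0, 0, 70],
])

```text
clock: 9.35
eef_pos: [640.2, 211.2, 33.4]
tcp_rot: [2.8, 1.569, 1.491]
contact_force: [-0.6, -0.2, -0.1]
opening: 0.82
```

Run:
```python
from h import *
s=r.sense(); print(s['clock'],s['eef_pos'],s['opening']*85.4,s['contact_force'])
n='scene'
p,d=vision.grab_frame(n); np.savez("scene5.npz",p=p,d=d); cv2.imwrite("pics/scene5.png",cv2.resize(p[110:220,310:460,::-1],None,fx=5,fy=5))
```

```text
9.35 [640.15005051 211.19654907  33.40125261] 70.01046915623658 [-0.58479743 -0.23507059 -0.13228762]
```

View pics/scene5.png

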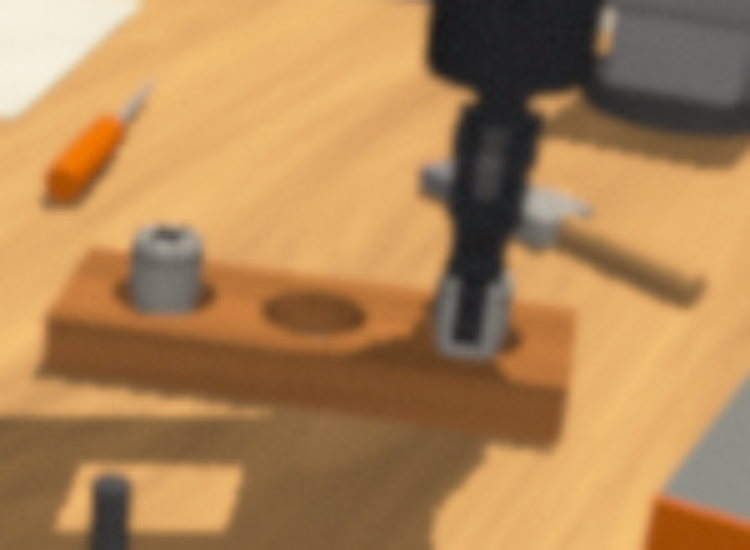

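step_arm([
  [0, 0, 10, 0, 0, 0, 75],
  [0, 0, 30, 0, 0, 0, 85],
  [0, 0, 52, 0, 0, 0, 85],
  [0, 0, 72, 0, 0, 0, 85],
  [-10, -20, 85, 0, 0, 0, 85],
  [-25, -50, 90, 0, 0, 0, 85],
  [-43, -87, 90, 0, 0, 0, 85],
  [-62, -125, 90, 0, 0, 0, 85],
])

```text
clock: 10.4
eef_pos: [576.7, 84.3, 124.0]
tcp_rot: [2.802, 1.569, 1.493]
contact_force: [0.2, -0.5, -0.3]
opening: 0.994
```

step_arm([
  [-19, -40, 0, 0, 0, 0, 85],
  [-39, -80, 0, 0, 0, 0, 85],
  [-59, -120, 0, 0, 0, 0, 85],
  [-79, -160, 0, 0, 0, 0, 85],
  [-98, -200, 0, 0, 0, 0, 85],
  [-117, -238, 0, 0, 0, 0, 85],
  [-130, -265, 0, 0, 0, 0, 85],
  [-134, -273, 0, 0, 0, 0, 85],
])

```text
clock: 11.4
eef_pos: [441.0, -190.1, 124.3]
tcp_rot: [2.951, 1.569, 1.64]
contact_force: [0.4, 0.7, 0.2]
opening: 1.0
```

Run:
```python
from h import *
s=r.sense(); print(s['clock'],s['eef_pos'],s['opening']*85.4,s['contact_force'],s['qpos'])
print(Ro.from_euler('xyz',s['tcp_rot']).as_matrix().round(3))
n='scene'
p,d=vision.grab_frame(n); np.savez("scene6.npz",p=p,d=d); cv2.imwrite("pics/scene6.png",p[:,:,::-1])
p,d=vision.grab_frame('top');cv2.imwrite("pics/top6.png",p[:,:,::-1]); np.savez("top6.npz",p=p,d=d)
```

```text
11.4 [ 441.02306065 -190.08275818  124.31986448] 85.41368510425234 [0.40538158 0.6896846  0.23140336] [-0.41119274  0.27153861  2.03241757  0.00211842  0.83845788  0.89878248]
[[-0.     0.967  0.257]
 [ 0.002  0.257 -0.967]
 [-1.     0.    -0.002]]
```

View pics/scene6.png

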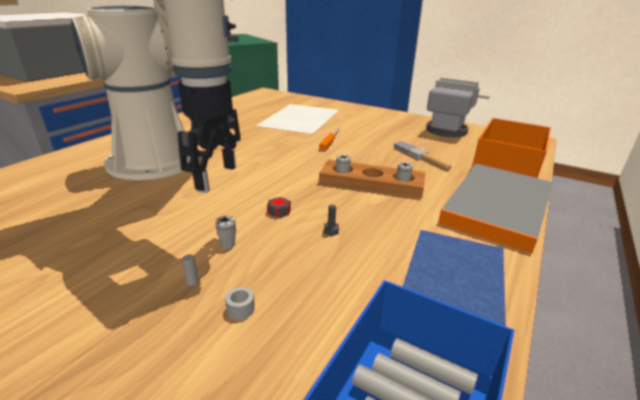

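View pics/top6.png

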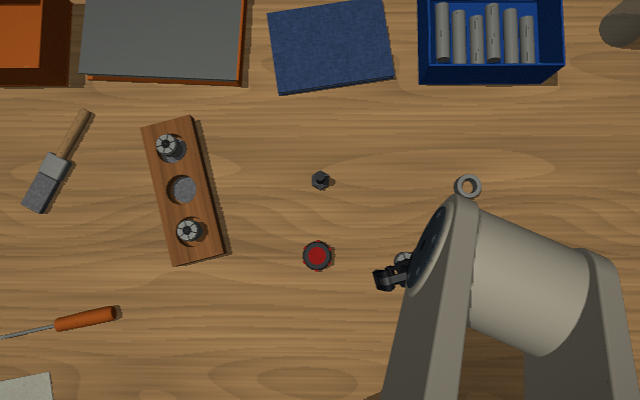

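Run:
```python
from h import *
for n in('top','scene'):
    P=cloud(n,np.load(n+'6.npz')['d']); z=P[...,2]
    for nm,c in (('A',(638,212)),('seat',(493,173)),('B',(442,-187))):
        m=(z>55 if nm!='B' else z>47)&(z<70)&(np.hypot(P[...,0]-c[0],P[...,1]-c[1])<32)
        q=P[m]; 
        if len(q): print(n,nm,len(q),((q.min(0)+q.max(0))/2).round(1),np.ptp(q,axis=0).round(1),np.percentile(q[:,2],90))
```

```text
top A 345 [636.7 214.7  60. ] [34.6 35.6  9.8] 62.631490133927265
top seat 366 [492.4 174.3  59.8] [33.1 35.6  9.6] 62.68324730145855
top B 104 [ 446.7 -180.8   51.9] [21.  25.   8.9] 54.6547083645249
scene A 102 [641.5 212.2  59.2] [34.  35.9  8.3] 61.97653382701661
scene seat 90 [497.2 170.7  58.9] [32.9 33.1  7.6] 62.05156840634865
scene B 203 [ 445.3 -187.2   51.1] [35.2 33.6  8.1] 53.994946106924246
```

step_arm([
  [2.5, 2, -15, 0, 0, 0, 85],
  [2.5, 2, -37, 0, 0, 0, 85],
  [2.5, 2, -60, 0, 0, 0, 85],
  [2.5, 2, -80, 0, 0, 0, 85],
  [2.5, 2, -93, 0, 0, 0, 85],
  [2.5, 2, -99, 0, 0, 0, 85],
  [2.5, 2, -99, 0, 0, 0, 65],
  [2.5, 2, -99, 0, 0, 0, 45],
], force=40)

```text
clock: 12.5
eef_pos: [444.9, -187.3, 25.7]
tcp_rot: [2.293, 1.569, 0.982]
contact_force: [0.4, -0.7, 0.2]
opening: 0.597
```

step_arm([
  [0, 0, 0, 0, 0, 0, 40],
  [0, 0, 0, 0, 0, 0, 30],
  [0, 0, 0, 0, 0, 0, 20],
  [0, 0, 0, 0, 0, 0, 20],
  [0, 0, 0, 0, 0, 0, 20],
  [0, 0, 0, 0, 0, 0, 20],
  [0, 0, 0, 0, 0, 0, 20],
  [0, 0, 0, 0, 0, 0, 20],
], force=50)

```text
clock: 13.5
eef_pos: [445.3, -187.5, 26.5]
tcp_rot: [1.832, 1.568, 0.521]
contact_force: [-1.1, 1.5, 6.5]
opening: 0.403
```

step_arm([
  [0, 0, 15, 0, 0, 0, 20],
  [0, 0, 40, 0, 0, 0, 20],
  [0, 0, 65, 0, 0, 0, 20],
  [0, 0, 80, 0, 0, 0, 20],
  [6, 20, 90, 0, 0, 0, 20],
  [16, 50, 95, 0, 0, 0, 20],
  [28, 85, 95, 0, 0, 0, 20],
  [39, 120, 95, 0, 0, 0, 20],
])

```text
clock: 14.5
eef_pos: [484.5, -66.5, 121.9]
tcp_rot: [1.728, 1.568, 0.416]
contact_force: [0.2, 0.1, -2.2]
opening: 0.403
```

step_arm([
  [13, 40, 0, 0, 0, 0, 20],
  [26, 80, 0, 0, 0, 0, 20],
  [39, 120, 0, 0, 0, 0, 20],
  [52, 160, 0, 0, 0, 0, 20],
  [63, 195, 0, 0, 0, 0, 20],
  [72, 222, 0, 0, 0, 0, 20],
  [79, 245, 0, 0, 0, 0, 20],
  [82, 256, 0, 0, 0, 0, 20],
])

```text
clock: 15.5
eef_pos: [566.7, 190.5, 122.0]
tcp_rot: [1.734, 1.568, 0.424]
contact_force: [0.6, -1.2, -1.9]
opening: 0.402
```

Run:
```python
from h import *
s=r.sense(); e=s['eef_pos']; print(s['clock'],s['eef_pos'],s['opening']*85.4,s['contact_force'],s['qpos'])
n='scene'
p,d=vision.grab_frame(n); np.savez("scene7.npz",p=p,d=d); cv2.imwrite("pics/scene7.png",cv2.resize(p[70:220,290:490,::-1],None,fx=4,fy=4))
P=cloud('scene',d); z=P[...,2]
m=(z>98)&(z<122)&(abs(P[...,0]-e[0])<30)&(abs(P[...,1]-e[1])<40); q=P[m]
for lo in (97,104,111):
    qq=q[(q[:,2]>lo)&(q[:,2]<lo+7)]; A=np.c_[2*qq[:,:2],np.ones(len(qq))]; 
    t=np.linalg.lstsq(A,(qq[:,:2]**2).sum(1),rcond=None)[0]; print(lo,len(qq),t[:2],np.sqrt(t[2]+t[0]**2+t[1]**2))
zz=z[(np.hypot(P[...,0]-e[0],P[...,1]-e[1])<25)&(z>80)]; print('lowest z',np.sort(zz)[:6])
```

```text
15.5 [566.66765809 190.47081433 121.9517925 ] 34.34760106905274 [ 0.63338153 -1.17007887 -1.88087969] [3.21593653e-01 4.32675466e-01 1.78639901e+00 3.45653207e-04
 9.19835144e-01 1.63193574e+00]
97 27 [565.24181151 188.82670426] 12.889700003748858
104 30 [566.54481607 188.26851422] 13.068213574209796
111 33 [566.22288576 187.58295009] 13.723120411528523
lowest z [95.11635942 95.19119086 95.429189   95.84636817 96.02448847 96.22021765]
```

View pics/scene7.png

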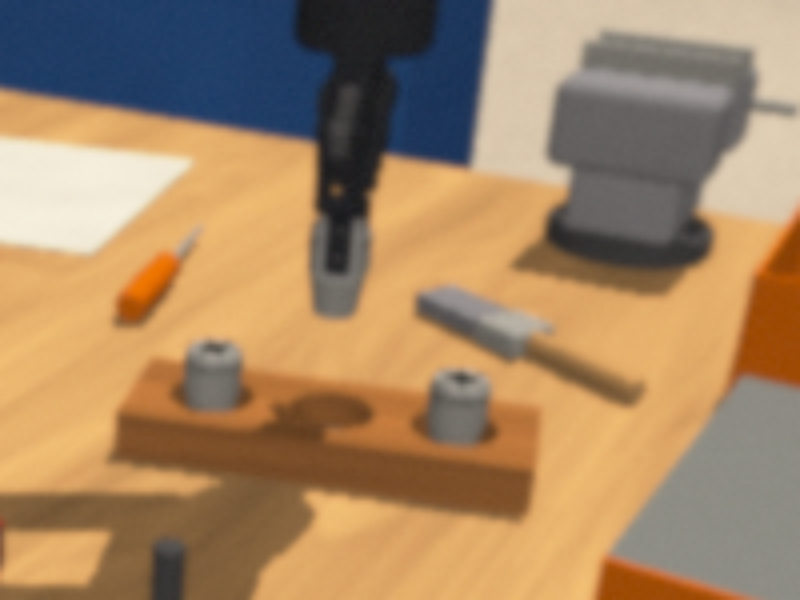

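The collet hangs upright, and A stands in the far pocket at crop (459,405). I'll lower B with a shift of (+2,+1.5).

step_arm([
  [2, 1.5, -15, 0, 0, 0, 20],
  [2, 1.5, -35, 0, 0, 0, 20],
  [2, 1.5, -52, 0, 0, 0, 20],
  [2, 1.5, -66, 0, 0, 0, 20],
  [2, 1.5, -75, 0, 0, 0, 20],
  [2, 1.5, -80, 0, 0, 0, 20],
  [2, 1.5, -83, 0, 0, 0, 20],
  [2, 1.5, -86, 0, 0, 0, 20],
])

```text
clock: 16.55
eef_pos: [569.3, 192.7, 36.2]
tcp_rot: [1.78, 1.567, 0.47]
contact_force: [-0.1, -0.1, -2.2]
opening: 0.402
```

step_arm([
  [0, 0, -0.7, 0, 0, 0, 20],
  [0, 0, -1.2, 0, 0, 0, 20],
  [0, 0, -1.5, 0, 0, 0, 20],
  [0, 0, -1.5, 0, 0, 0, 20],
  [0, 0, -1.5, 0, 0, 0, 20],
  [0, 0, -1.5, 0, 0, 0, 20],
  [0, 0, -1.5, 0, 0, 0, 20],
  [0, 0, -1.5, 0, 0, 0, 20],
])

```text
clock: 17.55
eef_pos: [569.3, 192.7, 34.7]
tcp_rot: [1.79, 1.567, 0.479]
contact_force: [-0.5, 0.5, -1.6]
opening: 0.403
```

Run:
```python
from h import *
s=r.sense(); print(s['clock'],s['eef_pos'],s['opening']*85.4,s['contact_force'])
n='scene'
p,d=vision.grab_frame(n); cv2.imwrite("pics/scene8.png",cv2.resize(p[110:220,310:460,::-1],None,fx=5,fy=5))
```

```text
17.55 [569.28861722 192.71132529  34.73469183] 34.44572084469285 [-0.51423407  0.5022072  -1.60769887]
```

View pics/scene8.png

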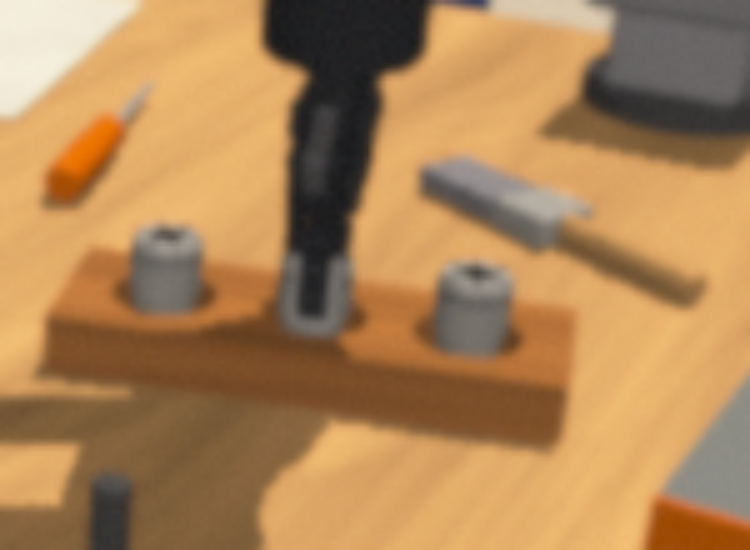

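The force still reads about the collet's weight (−1.6 N), so it hasn't touched the floor yet. I'll lower it a little more.

step_arm([
  [0, 0, -0.3, 0, 0, 0, 20],
  [0, 0, -0.6, 0, 0, 0, 20],
  [0, 0, -0.9, 0, 0, 0, 20],
  [0, 0, -1.2, 0, 0, 0, 20],
  [0, 0, -1.2, 0, 0, 0, 20],
  [0, 0, -1.2, 0, 0, 0, 20],
  [0, 0, -1.2, 0, 0, 0, 20],
  [0, 0, -1.2, 0, 0, 0, 20],
])

```text
clock: 18.6
eef_pos: [569.7, 192.9, 34.5]
tcp_rot: [1.758, 1.566, 0.447]
contact_force: [-3.1, -0.3, 8.8]
opening: 0.405
```

Contact: the force is now +8.8 N and the height stopped at 34.5 mm. I'll ease up slightly, then open.

step_arm([
  [-0.3, 0, 0.2, 0, 0, 0, 20],
  [-0.3, 0, 0.2, 0, 0, 0, 37],
  [-0.3, 0, 0.2, 0, 0, 0, 39],
  [-0.3, 0, 0.2, 0, 0, 0, 42],
  [-0.3, 0, 0.2, 0, 0, 0, 48],
  [-0.3, 0, 0.2, 0, 0, 0, 56],
  [-0.3, 0, 0.2, 0, 0, 0, 64],
  [-0.3, 0, 0.2, 0, 0, 0, 70],
])

```text
clock: 19.6
eef_pos: [569.4, 192.9, 34.7]
tcp_rot: [1.758, 1.566, 0.448]
contact_force: [-0.3, -0.6, -0.5]
opening: 0.823
```

step_arm([
  [0, 0, 5, 0, 0, 0, 75],
  [0, 0, 20, 0, 0, 0, 85],
  [0, 0, 40, 0, 0, 0, 85],
  [0, 0, 65, 0, 0, 0, 85],
  [0, 0, 85, 0, 0, 0, 85],
  [-10, -25, 100, 0, 0, 0, 85],
  [-20, -60, 110, 0, 0, 0, 85],
  [-35, -100, 120, 0, 0, 0, 85],
])

```text
clock: 20.6
eef_pos: [534.7, 92.3, 156.8]
tcp_rot: [1.663, 1.563, 0.353]
contact_force: [-0.6, -1.0, 0.6]
opening: 0.995
```

step_arm([
  [-13, -40, 10, 0, 0, 0, 85],
  [-26, -80, 10, 0, 0, 0, 85],
  [-39, -120, 10, 0, 0, 0, 85],
  [-50, -155, 10, 0, 0, 0, 85],
  [-60, -185, 10, 0, 0, 0, 85],
  [-65, -200, 10, 0, 0, 0, 85],
  [-65, -200, 10, 0, 0, 0, 85],
  [-65, -200, 10, 0, 0, 0, 85],
])

```text
clock: 21.6
eef_pos: [470.2, -107.0, 167.1]
tcp_rot: [1.665, 1.563, 0.356]
contact_force: [0.4, 0.2, 0.1]
opening: 0.993
```

Run:
```python
from h import *
s=r.sense(); print(s['clock'],s['eef_pos'],s['contact_force'])
for n in('top','scene'):
    p,d=vision.grab_frame(n); P=cloud(n,d); z=P[...,2]
    a,b,c,e=(100,280,125,245) if n=='top' else (110,220,310,460)
    cv2.imwrite(f"pics/{n}9.png",cv2.resize(p[a:b,c:e,::-1],None,fx=3.3 if n=='top' else 5,fy=3.3 if n=='top' else 5,interpolation=cv2.INTER_CUBIC))
    for nm,c in (('F',(638,212)),('M',(566,192)),('seat',(493,173))):
        m=(z>55)&(z<70)&(np.hypot(P[...,0]-c[0],P[...,1]-c[1])<32); q=P[m]
        if len(q): print(n,nm,len(q),((q.min(0)+q.max(0))/2).round(1),np.ptp(q,axis=0).round(1),np.percentile(q[:,2],90))
```

```text
21.6 [ 470.15425061 -107.04682185  167.05829237] [0.39834076 0.19555362 0.12854772]
top F 343 [636.3 213.9  60.4] [34.4 35.4 10. ] 62.572215334311
top M 360 [564.7 193.4  59.9] [35.2 35.1  9.7] 62.66516720393192
top seat 362 [492.3 174.2  59.8] [33.  35.9  9.4] 62.79922093634317
scene F 101 [641.1 211.5  59.2] [34.2 34.7  7.6] 62.3169452360587
scene M 96 [568.4 190.3  59.4] [34.5 34.8  7.8] 62.12635602814274
scene seat 90 [498.3 170.   59. ] [33.4 32.   7.7] 62.041130424380995
```

View pics/scene9.png

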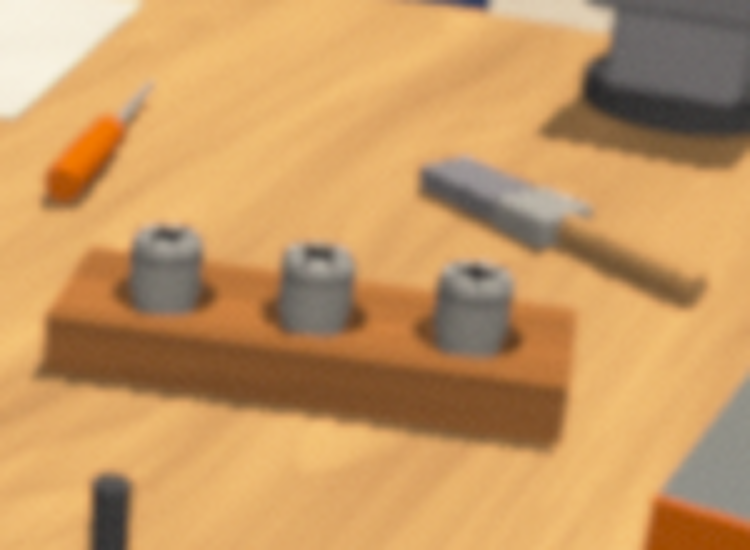

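View pics/top9.png

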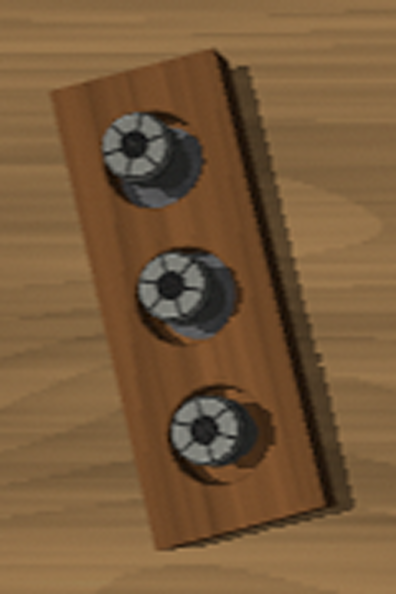

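All three collets stand upright with their slotted faces up, in crop pixels at (135,143), (172,285) and (204,430). Their tops are level, about 62.6 mm up.

```bash
python3 -c "
from rig import order; print(order.sign_off())"
```

```text
the job is handed in; nothing more can be done
None
```

Both spare collets now stand in the two empty pockets, slotted face up, and I released them and handed the job in at about 21.7 s. The first went into the far pocket and the second into the middle one. I did not touch the collet that was already in the tray.

- **Final check:** with the arm clear, the top camera put all three collet tops at 62.6 to 62.8 mm. A collet standing on the pocket floor should read 62 mm. Both new collets sit within about 2.5 mm of their pocket centres, and the seated one has not moved.
- **Force:** the highest reading I saw was about 9 N on the wrist, as the second collet touched the pocket floor.
- **Disagreement:** the two cameras differed by about 5 mm in horizontal position. I settled this by comparing them with where the gripper was known to be, which agreed with the scene camera to 1–2 mm. The pockets leave about 10 mm of room around a collet, so the difference did not affect the result.

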